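# Unlock a comb binder with a mallet and hold its lever at the third notch

## Robot

A 6-joint arm with a two-finger parallel gripper is mounted at the origin on a cart in front of the work surface, level with it; the furniture and walls round the work are solid. World frame = base frame: x ahead of the robot, y to its left, z up, the work surface at z = 0. Lengths are in m, angles in rad, forces in N, time in s.
With the tool pointing down it reaches from about 0.4 to 0.925 m from the base axis. Payload 3.4 kg.
Tool frame: the origin (TCP) lies on the centre line of the jaws, within the pads' length; the fingertips stand 11 mm ahead of it and the grasp point (between the pads) lies 8 mm behind it; z points along the fingers, y is the line along which they close (so a half turn about z gives the same grasp; the last joint's range is limited). The gripper opens to 85 mm and grips with 20 to 120 N. Pads are 22 mm wide; open, the fingers measure 114 mm over their backs; the gripper's body (76 mm by 85 mm) begins 54 mm behind the grasp point. The pads swing forward as they close: fully open they stand 13 mm farther back than shut.
Start: joints at [1.208, 0.307, 1.506, -0, 1.328, -0.073], TCP at [0.164, 0.551, 0.242] pointing down, gripper open.
Joint ranges: [-3.12, 3.12], [-1.05, 2.28], [0.14, 2.33], [-1.42, 4.57], [0.1, 2.73], [-2.68, 2.68]. Speed limits (rad/s): [2.57, 2.57, 3.14, 3.14, 3.14, 3.14].

## Interface

Orientations are given as [roll, pitch, yaw] about the fixed x, y, z axes, in that order (R = Rz(yaw) Ry(pitch) Rx(roll)).
In Python, from workcell import manip gives the robot as it stands. The module is installed in compiled form; this text tells all that it offers.
- The arm moves only by the tool apply_moves, never from a script. Its argument "rows" is one flat list of numbers, 5 for each row, row after row: the shift along the tool's x, y, z normalised to -1 to 1, where 1 is 0.02 m, then the turn about the tool's z normalised to -1 to 1, where 1 is pi rad, then the opening, from -1 (shut) to 1 (fully open), so that 0 is half open. A call has 1 to 8 rows; each row shifts and turns the commanded pose from where the row before left it, along the tool's axes as they then stand; what a row does not reach is not made up. A row lasts 1/8 s, in which the tool goes at most 62.5 mm and 10.7 degrees, less where a joint would pass 70% of its speed; a pose out of reach is approached as far as the arm can. A call with a number of a shift or a turn outside -1 to 1 is refused whole. A call with a gripper value outside its range is refused whole. The fingers move at their own pace and stop on an object; "squeeze" is the grip in N (left out, the last holds). Time passes only in rows, so rows that do not move let the fingers close. It gives the time, the measured TCP pose, the force, the opening and the grip force at its end, in the units of the state.
- manip.state(): the state, without advancing time (a new reading comes with each control period).
- manip.get_image(name): name is "side" or "top" or "wrist"; returns (picture, depth): 400x640x3 uint8, red, green, blue; 400x640 float32, m along the optical axis (not along the pixel's ray), 0 where there is no reading.
- manip.camera_params(name): a dict with "fx", "fy", "cx", "cy" (pixels), "rvec" (rotation vector, rad) and "tvec" (3), from world to camera coordinates, as OpenCV has them; the wrist camera has in their place "T_tool_cam" (4x4, takes a point from camera to tool coordinates, whose origin is the TCP and whose axes are the flange's). Camera axes: x right, y down, z forward; pixel columns grow to the right and rows downward; lengths in m; the calibration is good to about 2 mm. A picture is of the moment at which its call begins: read the wrist's pose just before it. camera_params takes no time and is no camera call.
- manip.job_done(): hands the job in; it is judged then, once.
The state is a dict: "t": time; "joint_positions": joint angles; "joint_vel": joint speeds; "joint_torque": joint torques, N m; "eef_pos": TCP position; "orientation": TCP orientation; "ft_force": force on the tool from outside, world axes, zero at the start; "wrist_torque": the same for the moment, N m; "finger_gap": finger opening in m; "grasp_force": force on a finger pad.
Only numpy, scipy, OpenCV 4.12 (cv2) and the standard library are available. Lean on these libraries where they do the work, as an engineer would, in place of code of your own. Each camera call takes 0.05 s, during which the arm holds its last target. There are 200 camera calls.

## Task

Knock the binding machine's lock pin down with the mallet until it clicks in and stays down (do not push the pin with the fingers), then put the mallet down on the desk, without dropping or throwing it. Then press the machine's lever down past its first two notches to the third and finish holding it there with the gripper: the lever springs back if let go, and I need the hooks kept wide open to thread a comb. Leave the mug, the tape roll on the desk and the glass apple where they are.

Things in the scene. Friction and masses are not known exactly. Their poses are not given: they have to be found in the camera images.
- binder: Comb binding machine, a fixed grey box 150 (x) x 240 (y) x 85 mm tall with a row of steel hooks on top. Origin: on the desk, under the box (box spans x -80..70, y -120..120 mm); x points away from the operator, z up. Its lock pin stands on its top at x -19, y -70 mm; its lever lies outside its right (-y) side, at y -142 mm, and points towards -x.
- pin_top (a point): Centre of the flat top of the lock pin's head, a steel button 18 mm across on the machine's top near the lever side. It moves with the pin: 101 mm above the desk when up (16 mm proud of the machine's top), about 90 mm when knocked down (5 mm proud; bottoms at 2 mm proud).
- lock_pin (a joint): Travel of the lock pin in m: 0 = up (lever locked), about 0.011 = down (lever free), 0.014 = bottomed. A spring lifts it; it resists with up to about 10 N in the first 6 mm, then snaps past a catch and stays down at about 0.011 when let go.
- pad_top (a point): Centre of the top face of the lever's black pad (44 mm along the lever, 50 mm wide in y, 16 mm thick). It moves with the lever: about 137 mm above the desk at rest, about 58 mm at the third notch.
- lever_hinge (a point): Point on the lever's hinge line (which runs along the machine's y), 90 mm above the desk. The pad's middle is 115 mm from it, towards the machine's -x.
- comb_lever (a joint): Lever angle in rad: 0 = at rest, pad raised 0.35 rad above level; grows as the pad is pressed down. Notches (resting dips between three bumps) at about 0.22, 0.45 and, past the last bump, 0.66 to 0.76, where a hard end stop lies. A spring returns it to 0 from any notch: about 4 N on the pad at the start of the travel, 8 N at the third notch, up to 12 N over the bumps between notches. While the lock pin is up it cannot be turned past about 0.1.
- mallet: Small mallet, 0.22 kg: black rubber round head 36 mm across and 60 mm tall, standing on its striking face, with a level flat-sided wooden handle 14 mm wide and 22 mm tall, its middle 30 mm above the face. Origin: centre of the lower striking face; z up through the head; the handle runs along -x from the head to 149 mm from the origin.
- mug: Mug 81 mm across (116 with handle), 94 mm tall, bystander; origin under its middle.
- tape_roll: Roll of tape lying flat on the desk in front of the machine, 96 mm across, 48 mm tall, bystander; origin under its middle.
- glass_apple: Glass apple ornament, 80 mm across, 79 mm tall, bystander; origin under its middle.
There are look-alikes about, which are no part of the job. Of the things that look like the mallet, take the one that is farthest from the robot's base at the start.

How it is judged:
By the outcome, as a careful person would: the job done as asked, in the order asked, and still so for the second after the job is handed in, while the arm keeps its last pose, push and grip.
It also fails if it takes over 58 s, if anything falls off the work surface, if the arm or the gripper's body presses on something with over 40 N, if the wrist force passes 120 N, or if a joint passes its speed limit or range.

## Working session

There is one attempt and no reset: what is moved stays moved. The work goes in short steps, Python scripts to look and compute and a tool call to move; the robot and the scene stay as the last step left them, time stands still between calls to the robot, and variables do not carry over. Pictures are saved under pics/ and viewed, at most 10 in all, crops included, and the job is handed in when it is done.

Besides the shell and the picture viewer there is one more tool, called in YAML: its name, and indented under it one key for each argument. apply_moves: Moves the arm, as the interface text tells. Scaled input: -1 to 1 covers 0.02 m each way for a shift and pi rad each way for a turn. Its arguments: {"type":"object","properties":{"rows":{"type":"array","items":{"type":"number","minimum":-1,"maximum":1}},"squeeze":{"type":"number"}},"required":["rows"]}

```bash
mkdir -p pics; cat > h.py <<'E'
import numpy as np, cv2
from workcell import manip
from scipy.spatial.transform import Rotation as R
def cam(n):
    p=manip.camera_params(n); K=np.array([[p['fx'],0,p['cx']],[0,p['fy'],p['cy']],[0,0,1]])
    if 'rvec' in p:
        M=cv2.Rodrigues(np.array(p['rvec'],float))[0]; t=np.array(p['tvec'],float).ravel()
        return K,M.T,-M.T@t
    s=manip.state(); T=np.array(p['T_tool_cam']); A=R.from_euler('xyz',s['orientation']).as_matrix()
    return K,A@T[:3,:3],A@T[:3,3]+np.array(s['eef_pos'])
def grab(n,f):
    c=cam(n); im,d=manip.get_image(n); cv2.imwrite(f'pics/{f}.png',im[:,:,::-1]); np.savez(f'pics/{f}.npz',im=im,d=d,K=c[0],A=c[1],o=c[2])
    return im,d,c
def load(f):
    z=np.load(f'pics/{f}.npz'); return z['im'],z['d'],(z['K'],z['A'],z['o'])
def ray(c,u,v): return c[1]@np.linalg.solve(c[0],np.array([u,v,1.]))
def onz(c,u,v,z): r=ray(c,u,v); return c[2]+r*(z-c[2][2])/r[2]
def cloud(d,c):
    v,u=np.mgrid[:d.shape[0],:d.shape[1]]
    P=np.stack([(u-c[0][0,2])/c[0][0,0]*d,(v-c[0][1,2])/c[0][1,1]*d,d],-1)
    W=P@c[1].T+c[2]; W[d==0]=np.nan; return W
E
python3 - <<'E'
from h import *
s=manip.state(); print(s['t'],s['eef_pos'],s['orientation'],s['ft_force'],s['finger_gap'])
for n in ('top','side'):
    c=grab(n,n+'0')[2]; print(n,c[2].round(3),c[1][:,2].round(2))
E
```

```text
0.0 [0.16354291 0.55054355 0.24137394] [-3.13954051e+00 -1.55042013e-04  2.85274681e+00] [0.26965768 0.14883328 0.20099928] 0.08520570984451997
top [ 0.409 -0.059  1.51 ] [ 0.09 -0.02 -1.  ]
side [0.383 0.89  0.446] [ 0.13 -0.93 -0.34]
```

View pics/top0.png

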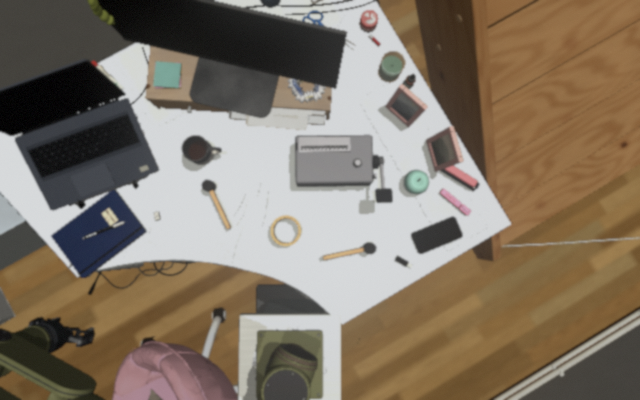

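View pics/side0.png

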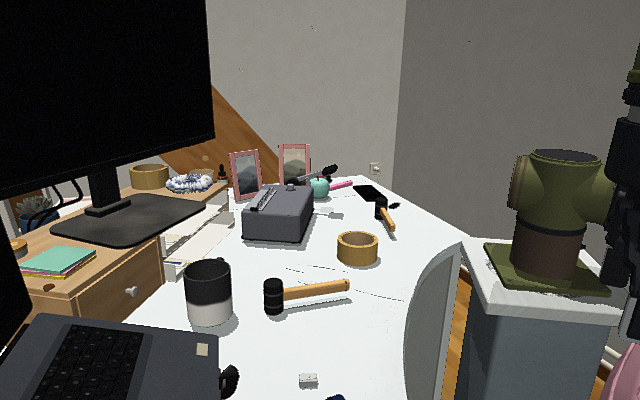

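The top view shows two mallets: the left one has its head at about (208,186) and handle end at (228,228), the right one its head at (369,248). The binder is at (334,160), with the pin near (357,162) and the black pad at (384,195). In the side view the left mallet lies in front of the mug, with its head at (273,296). Next I'll measure these.

```bash
python3 - <<'E'
from h import *
im,d,c=load('top0'); W=cloud(d,c)
print('desk z',np.nanmedian(W[215:240,340:360,2]))
for n,u,v,z in [('L head',208,186,.06),('L end',228,228,.041),('R head',369,248,.06),('R end',323,258,.041)]:
    p=onz(c,u,v,z); print(n,p.round(3),np.hypot(*p[:2]).round(3), W[v,u].round(3))
hsv=cv2.cvtColor(im,cv2.COLOR_RGB2HSV)
def box(m,z,n):
    m=m.astype(np.uint8); k,l,st,ce=cv2.connectedComponentsWithStats(m)
    i=1+np.argmax(st[1:,4]); pts=np.argwhere(l==i)[:,::-1]
    P=np.array([onz(c,u,v,z)[:2] for u,v in pts],np.float32)
    r=cv2.minAreaRect(P); print(n,st[i],ce[i].round(1),'ctr',np.round(r[0],4),'size',np.round(r[1],4),'ang',round(r[2],2),'corners',cv2.boxPoints(r).round(4).tolist(),'mean',P.mean(0).round(4))
def reg(m,u0,u1,v0,v1):
    o=np.zeros_like(m); o[v0:v1,u0:u1]=m[v0:v1,u0:u1]; return o
z=W[:,:,2]
wood=(hsv[:,:,1]>90)&(hsv[:,:,0]>8)&(hsv[:,:,0]<28)
dark=im.max(2)<70
box(reg(wood,200,240,190,240),.041,'handle')
box(reg(dark,195,225,176,200),.06,'head')
box(reg((z>.06)&(z<.1),285,376,125,195),.085,'binder')
box(reg(dark,374,400,186,206),.137,'pad')
box(reg(wood,265,305,210,250),.048,'tape')
box(reg((z>.015),180,225,130,170),.094,'mug')
for v,u in ((162,357),(195,384),(205,367),(158,350)): print(u,v,W[v,u].round(3),im[v,u])
cv2.imwrite('pics/crop.png',np.hstack([cv2.resize(im[120:220,280:410],None,fx=4,fy=4),cv2.resize(im[170:240,180:250],(280,280))[:280] if 0 else cv2.resize(im[135:235,180:245],None,fx=4,fy=4)])[:,:,::-1])
E
```

```text
desk z -5.0331326480135274e-05
L head [0.549 0.253 0.06 ] 0.604 [0.549 0.253 0.058]
L end [0.42  0.192 0.041] 0.462 [0.42  0.192 0.039]
R head [ 0.359 -0.244  0.06 ] 0.434 [ 0.359 -0.244  0.061]
R end [ 0.328 -0.103  0.041] 0.344 [ 0.328 -0.103  0.044]
handle [210 190  19  38 103] [219. 208.] ctr [0.4796 0.2198] size [0.1263 0.0084] ang 26.24 corners [[0.421099990606308, 0.1956000030040741], [0.42480000853538513, 0.18809999525547028], [0.538100004196167, 0.24400000274181366], [0.5343999862670898, 0.2515000104904175]] mean [0.4821 0.221 ]
head [204 182  10   8  63] [208.2 185.4] ctr [0.5505 0.2511] size [0.0219 0.0277] ang 1.25 corners [[0.5392000079154968, 0.2648000121116638], [0.5397999882698059, 0.2371000051498413], [0.5616999864578247, 0.23749999701976776], [0.5611000061035156, 0.2651999890804291]] mean [0.5507 0.252 ]
binder [ 295  135   81   50 3801] [334.2 159.1] ctr [ 0.6297 -0.1388] size [0.1515 0.2455] ang 0.3 corners [[0.5533000230789185, -0.01640000008046627], [0.5546000003814697, -0.2619999945163727], [0.7060999870300293, -0.2612000107765198], [0.704800009727478, -0.01559
[... 396 characters left out ...]
size [0.042 0.007] ang 36.53 corners [[0.36980000138282776, 0.03539999946951866], [0.37400001287460327, 0.02969999983906746], [0.4077000021934509, 0.05480000004172325], [0.4036000072956085, 0.06040000170469284]] mean [0.3886 0.0453]
mug [182 135  40  30 764] [198.6 149.4] ctr [0.6542 0.2739] size [0.1137 0.0806] ang 58.7 corners [[0.5902000069618225, 0.24629999697208405], [0.6590999960899353, 0.20440000295639038], [0.7182000279426575, 0.30149999260902405], [0.6492999792098999, 0.3434000015258789]] mean [0.6571 0.2763]
357 162 [ 0.619 -0.204  0.104] [186 185 183]
384 195 [ 0.517 -0.28   0.132] [63 62 63]
367 205 [ 0.495 -0.247 -0.003] [160 161 155]
350 158 [ 0.634 -0.185  0.084] [140 138 139]
```

View pics/crop.png

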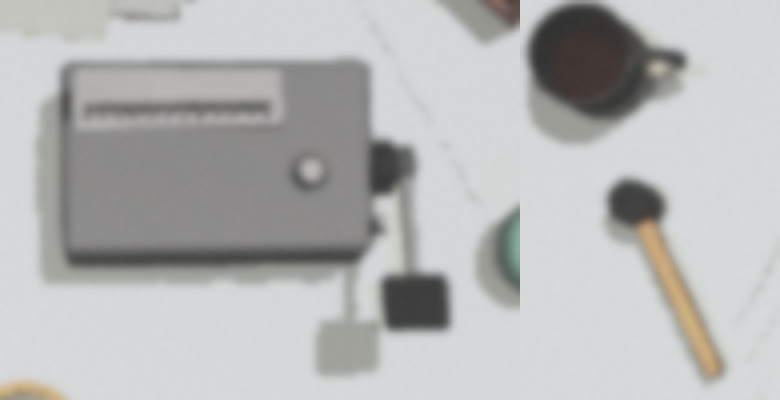

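The crop confirms it: the left mallet (farther from the base, about 0.60 m) is the one to take. The pin is at crop (311,169) and the pad at crop (416,302). I'll move above the left mallet's handle.

apply_moves:
  rows: [-1, -0.49, 0, 0, 1, -1, -0.49, 0, 0, 1, -1, -0.49, 0, 0, 1, -1, -0.49, 0, 0, 1, -1, -0.49, 0, 0, 1, -1, -0.49, 0, 0, 1, -1, -0.49, 0, 0, 1, -1, -0.49, 0, 0, 1]

```text
t: 1.1
eef_pos: [0.2958, 0.4286, 0.2421]
orientation: [-3.141, 0.0, 2.852]
ft_force: [-0.3, -0.1, -0.3]
finger_gap: 0.0853
grasp_force: 0.0
```

apply_moves:
  rows: [-1, -0.49, 0, 0, 1, -1, -0.49, 0, 0, 1, -1, -0.49, 0, 0, 1, -1, -0.49, 0, 0, 1, -1, -0.49, 0, 0, 1, -1, -0.49, 0, 0, 1, -1, -0.49, 0, 0, 1, -1, -0.49, 0, 0, 1]

```text
t: 2.1
eef_pos: [0.4264, 0.3078, 0.2421]
orientation: [-3.141, -0.0, 2.852]
ft_force: [0.1, 0.1, -0.9]
finger_gap: 0.0854
grasp_force: 0.0
```

apply_moves:
  rows: [-1, -0.49, 0, 0, 1, -1, -0.49, 0, 0, 1, -1, -0.49, 0, 0, 1, -1, -0.49, 0, 0, 1, -1, -0.49, 0, 0, 1]

```text
t: 2.72
eef_pos: [0.5085, 0.2328, 0.2422]
orientation: [-3.141, -0.0, 2.852]
ft_force: [-0.5, -0.5, -0.1]
finger_gap: 0.0854
grasp_force: 0.0
```

apply_moves:
  rows: [0, 0, 0.4, -0.058, 1, 0, 0, 0.4, -0.058, 1, 0, 0, 0.4, -0.058, 1, 0, 0, 0.4, -0.058, 1, 0, 0, 0, 0, 1]

```text
t: 3.35
eef_pos: [0.5076, 0.2335, 0.2096]
orientation: [3.142, -0.002, -2.704]
ft_force: [-0.6, -1.1, -0.2]
finger_gap: 0.0853
grasp_force: 0.0
```

```bash
python3 - <<'E'
from h import *
s=manip.state(); print(s['t'],s['eef_pos'],np.degrees(s['orientation']),s['joint_positions'])
im,d,c=grab('wrist','w1'); hsv=cv2.cvtColor(im,cv2.COLOR_RGB2HSV); print(c[2],c[1][:,2])
W=cloud(d,c); z=W[:,:,2]
wood=(hsv[:,:,1]>80)&(hsv[:,:,0]>8)&(hsv[:,:,0]<28)&(abs(z-.041)<.006)
k,l,st,ce=cv2.connectedComponentsWithStats(wood.astype(np.uint8)); i=1+np.argmax(st[1:,4]); P=W[l==i][:,:2].astype(np.float32)
r=cv2.minAreaRect(P); print(st[i],r)
h=(abs(z-.06)<.004)&(im.max(2)<90); P=W[h][:,:2]; print('head',len(P),np.nanmedian(P,0),np.ptp(P,0),np.nanmedian(z[h]))
E
```

```text
3.35 [0.50762506 0.23352279 0.20958648] [ 1.79998856e+02 -1.06609822e-01 -1.54914242e+02] [ 3.55653474e-01  3.12338883e-01  1.58659283e+00 -1.40234627e-04
  1.24451699e+00 -1.65292683e+00]
[0.43422506 0.19926992 0.34223793] [ 0.28258189  0.13161462 -0.95017107]
[ 310   69   18  144 2053] ((0.4781537652015686, 0.21994884312152863), (0.13128915429115295, 0.013901830650866032), 25.961877822875977)
head 4566 [0.5597558  0.26145786] [0.25872352 0.66876659] 0.06037158068757492
```

View pics/w1.png

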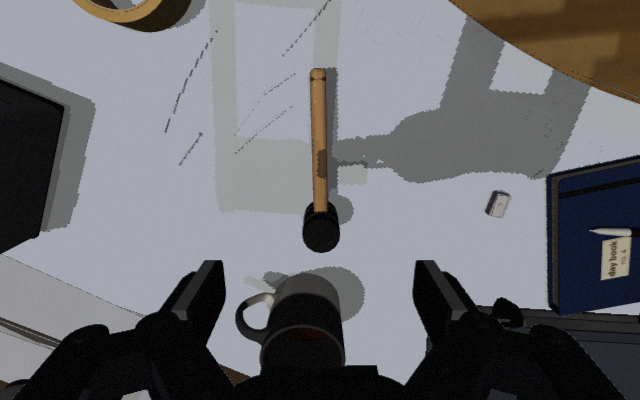

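The wrist view shows the handle from (317,75) to (320,210), lined up with the tool axis, and the head at (321,232). The mug is beyond it. I'll go down and grip.

apply_moves:
  rows: [-0.45, 0.04, 1, -0.005, 1, 0, 0, 1, 0, 1, 0, 0, 1, 0, 1, 0, 0, 1, 0, 1, 0, 0, 1, 0, 1, 0, 0, 1, 0, 1, 0, 0, 1, 0, 1, 0, 0, 0.8, 0, 1]

```text
t: 4.4
eef_pos: [0.5161, 0.2388, 0.0539]
orientation: [-3.141, 0.001, -2.688]
ft_force: [-0.0, 0.0, 0.1]
finger_gap: 0.0853
grasp_force: 0.0
```

apply_moves:
  rows: [0, 0, 0.8, 0, 1, 0, 0, 0.7, 0, 1, 0, 0, 0.1, 0, 1, 0, 0, 0, 0, 0, 0, 0, 0, 0, -1, 0, 0, 0, 0, -1, 0, 0, 0, 0, -1, 0, 0, 0, 0, -1]
  squeeze: 90

```text
t: 5.4
eef_pos: [0.5158, 0.2389, 0.0228]
orientation: [-3.141, 0.001, -2.686]
ft_force: [-0.2, -0.4, 4.0]
finger_gap: 0.0127
grasp_force: 87.7
```

apply_moves:
  rows: [0, 0, -0.5, 0, -1, 0, 0, -1, 0, -1, 0, 0, -1, 0, -1, 0, 0, -1, 0, -1, 0, 0, -1, 0.0483, -1, 0, 0, -1, 0.0483, -1, 0, 0, -1, 0.0483, -1, 0, 0, -1, 0, -1]

```text
t: 6.4
eef_pos: [0.515, 0.2387, 0.173]
orientation: [-3.141, -0.001, 3.141]
ft_force: [-0.3, 0.2, -2.5]
finger_gap: 0.0125
grasp_force: 87.7
```

apply_moves:
  rows: [-0.135, -1, 0, 0, -1, -0.135, -1, 0, 0, -1, -0.135, -1, 0, 0, -1, -0.135, -1, 0, 0, -1, -0.135, -1, 0, 0, -1, -0.135, -1, 0, 0, -1, -0.135, -1, 0, 0, -1, -0.135, -1, 0, 0, -1]

```text
t: 7.4
eef_pos: [0.5375, 0.0775, 0.1723]
orientation: [3.142, 0.0, -3.141]
ft_force: [-0.2, -0.0, -2.2]
finger_gap: 0.0125
grasp_force: 87.9
```

apply_moves:
  rows: [-0.135, -1, 0, 0, -1, -0.135, -1, 0, 0, -1, -0.135, -1, 0, 0, -1, -0.135, -1, 0, 0, -1, -0.135, -1, 0, 0, -1, -0.135, -1, 0, 0, -1, -0.135, -1, 0, 0, -1, -0.135, -1, 0, 0, -1]

```text
t: 8.4
eef_pos: [0.5591, -0.0825, 0.1723]
orientation: [3.142, 0.0, -3.141]
ft_force: [-0.2, -0.5, -1.0]
finger_gap: 0.0125
grasp_force: 87.9
```

apply_moves:
  rows: [-0.135, -1, 0, 0, -1, -0.135, -1, 0, 0, -1, -0.135, -1, 0, 0, -1, -0.135, -1, 0, 0, -1, -0.135, -1, 0, 0, -1, -0.135, -1, 0, 0, -1, 0, -0.2, 0, 0, -1, 0, 0, 0, 0, -1]

```text
t: 9.4
eef_pos: [0.575, -0.2052, 0.1721]
orientation: [3.141, -0.0, 3.141]
ft_force: [0.2, 0.2, -1.8]
finger_gap: 0.0127
grasp_force: 87.8
```

```bash
python3 - <<'E'
from h import *
s=manip.state(); print(s['t'],s['eef_pos'],np.degrees(s['orientation']),s['finger_gap'],s['ft_force'])
im,d,c=grab('wrist','w2'); grab('side','s2'); grab('top','t2')
a=cv2.imread('pics/w2.png'); b=cv2.imread('pics/s2.png')[130:270,200:420]; b=cv2.resize(b,(460,293)); t=cv2.resize(cv2.imread('pics/t2.png')[120:220,300:400],(293,293))
a=cv2.resize(a,(480,300)); o=np.zeros((600,760,3),np.uint8); o[:300,:480]=a; o[300:593,:460]=b; o[300:593,465:758]=t; cv2.imwrite('pics/m2.png',o)
E
```

```text
9.4 [ 0.57499924 -0.20519183  0.17210748] [ 1.79960123e+02 -2.77847228e-02  1.79992556e+02] 0.012682569153277964 [ 0.24356794  0.18694768 -1.84410602]
```

View pics/m2.png

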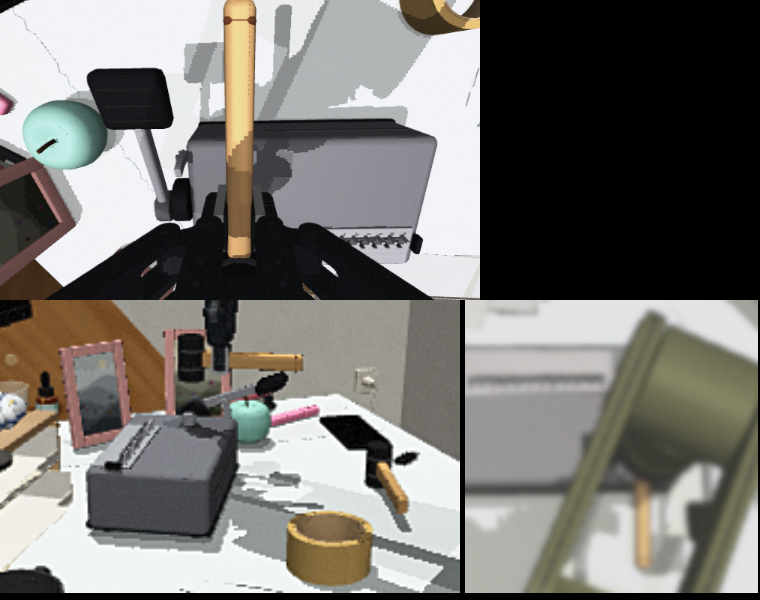

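The mallet is level in the gripper, with its head at about (188,357) of the side inset, above the pin at (190,420). Now I'll bring it down on the pin.

apply_moves:
  rows: [0, 0, 1, 0, -1, 0, 0, 1, 0, -1, 0, 0, 0.3, 0, -1, 0, 0, 0.3, 0, -1, 0, 0, 0.1, 0, -1, 0, 0, 0, 0, -1]

```text
t: 10.3
eef_pos: [0.5752, -0.2046, 0.1198]
orientation: [3.141, 0.001, -3.141]
ft_force: [-2.5, 2.1, 4.8]
finger_gap: 0.0126
grasp_force: 88.9
```

apply_moves:
  rows: [0, 0, 0.2, 0, -1, 0, 0, 0.2, 0, -1, 0, 0, 0.1, 0, -1, 0, 0, 0, 0, -1]

```text
t: 10.8
eef_pos: [0.5758, -0.2052, 0.1092]
orientation: [-3.141, 0.001, -3.141]
ft_force: [-2.2, 1.6, 7.0]
finger_gap: 0.0127
grasp_force: 89.2
```

apply_moves:
  rows: [0, 0, 0.1, 0, -1, 0, 0, 0.05, 0, -1, 0, 0, 0, 0, -1]

```text
t: 11.18
eef_pos: [0.5756, -0.2052, 0.1087]
orientation: [-3.141, 0.002, -3.141]
ft_force: [-7.6, 3.0, 20.0]
finger_gap: 0.0128
grasp_force: 91.4
```

apply_moves:
  rows: [0, 0, -0.5, 0, -1, 0, 0, -1, 0, -1, 0, 0, -1, 0, -1, 0, 0, -0.7, 0, -1, 0.21, 1, 0, 0, -1, 0.21, 1, 0, 0, -1, 0.21, 1, 0, 0, -1, 0.21, 1, 0, 0, -1]

```text
t: 12.18
eef_pos: [0.5575, -0.1231, 0.1687]
orientation: [3.141, -0.001, -3.14]
ft_force: [-0.9, 0.2, -0.9]
finger_gap: 0.0126
grasp_force: 87.9
```

apply_moves:
  rows: [0.21, 1, 0, 0, -1, 0.21, 1, 0, 0, -1, 0.21, 1, 0, 0, -1, 0.21, 1, 0, 0, -1, 0.21, 1, 0, 0, -1, 0.21, 1, 0, 0, -1, 0.21, 1, 0, 0, -1, 0.21, 1, 0, 0, -1]

```text
t: 13.18
eef_pos: [0.5244, 0.0362, 0.1693]
orientation: [3.142, 0.0, -3.141]
ft_force: [-0.7, -0.2, -1.3]
finger_gap: 0.0126
grasp_force: 87.9
```

apply_moves:
  rows: [0.21, 1, 0, 0, -1, 0.21, 1, 0, 0, -1, 0.21, 1, 0, 0, -1, 0.21, 1, 0, 0, -1, 0.21, 1, 0, 0, -1, 0.21, 1, 0, 0, -1, 0, 0, 0, 0, -1]

```text
t: 14.05
eef_pos: [0.4989, 0.1564, 0.1693]
orientation: [3.141, -0.0, -3.139]
ft_force: [0.4, -0.1, -1.0]
finger_gap: 0.0129
grasp_force: 88.0
```

```bash
python3 - <<'E'
from h import *
s=manip.state(); print(s['t'],s['eef_pos'],np.degrees(s['orientation']),s['finger_gap'],s['ft_force'])
im,d,c=grab('top','t3'); W=cloud(d,c); im0,d0,c0=load('top0'); W0=cloud(d0,c0)
for W_ in (W0,W): print(W_[160:165,355:360,2].round(3))
grab('side','s3')
a=cv2.resize(cv2.imread('pics/t3.png')[120:270,230:410],(480,400)); b=cv2.resize(cv2.imread('pics/s3.png')[130:370,200:380],(300,400)); cv2.imwrite('pics/m3.png',np.hstack([a,b]))
E
```

```text
14.05 [0.49889421 0.15641968 0.16930639] [ 1.79988797e+02 -1.84485078e-03 -1.79842995e+02] 0.012896393336234345 [ 0.44048602 -0.06509588 -1.02764376]
[[0.085 0.104 0.101 0.097 0.105]
 [0.103 0.103 0.103 0.101 0.101]
 [0.103 0.102 0.104 0.099 0.103]
 [0.101 0.101 0.102 0.102   nan]
 [0.091 0.098 0.096 0.096 0.103]]
[[0.077 0.088 0.094 0.087 0.081]
 [0.09  0.09  0.089 0.093 0.095]
 [0.093 0.091 0.087 0.094 0.088]
 [0.092 0.088 0.096 0.09  0.089]
 [0.086 0.093 0.095 0.089 0.091]]
```

View pics/m3.png

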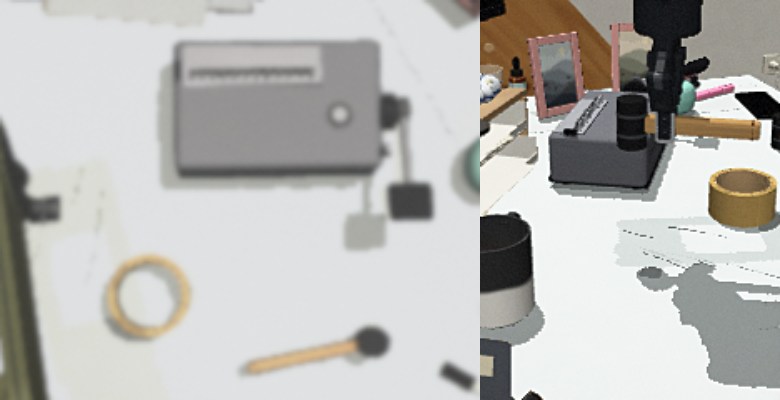

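The pin now reads about 0.090 m, so it is latched, and the mallet is held level over clear desk. I'll lower it.

apply_moves:
  rows: [0, 0, 1, 0, -1, 0, 0, 1, 0, -1, 0, 0, 1, 0, -1, 0, 0, 1, 0, -1, 0, 0, 1, 0, -1, 0, 0, 1, 0, -1, 0, 0, 0.8, 0, -1, 0, 0, 0.3, 0, -1]

```text
t: 15.15
eef_pos: [0.4991, 0.1541, 0.0264]
orientation: [-3.141, -0.002, 3.141]
ft_force: [0.9, 0.1, -1.8]
finger_gap: 0.0128
grasp_force: 88.0
```

apply_moves:
  rows: [0, 0, 0.1, 0, -1, 0, 0, 0, 0, -1]

```text
t: 15.4
eef_pos: [0.4999, 0.1548, 0.0257]
orientation: [3.141, 0.001, -3.141]
ft_force: [-0.4, 0.0, -2.0]
finger_gap: 0.0125
grasp_force: 88.0
```

apply_moves:
  rows: [0, 0, 0.1, 0, -1, 0, 0, 0.05, 0, -1, 0, 0, 0, 0, -1]

```text
t: 15.78
eef_pos: [0.4997, 0.155, 0.0229]
orientation: [3.141, 0.001, -3.141]
ft_force: [-0.3, -0.3, 3.1]
finger_gap: 0.0123
grasp_force: 88.9
```

apply_moves:
  rows: [0, 0, 0, 0, -0.66, 0, 0, 0, 0, -0.55, 0, 0, 0, 0, -0.3, 0, 0, 0, 0, 0, 0, 0, -0.2, 0, 0, 0, 0, -1, 0, 0, 0, 0, -1, 0, 0, 0, 0, -1, 0, 0]
  squeeze: 30

```text
t: 16.77
eef_pos: [0.4993, 0.1548, 0.0871]
orientation: [3.142, -0.0, -3.141]
ft_force: [-0.3, 0.3, -0.2]
finger_gap: 0.043
grasp_force: 0.0
```

```bash
python3 - <<'E'
from h import *
s=manip.state(); print(s['t'],s['eef_pos'],np.degrees(s['orientation']),s['finger_gap'],s['ft_force'])
im,d,c=grab('wrist','w4'); grab('side','s4'); W=cloud(d,c); z=W[:,:,2]
hsv=cv2.cvtColor(im,cv2.COLOR_RGB2HSV)
wood=((hsv[:,:,1]>80)&(hsv[:,:,0]>8)&(hsv[:,:,0]<28)&(abs(z-.041)<.006)).astype(np.uint8)
k,l,st,ce=cv2.connectedComponentsWithStats(wood); i=1+np.argmax(st[1:,4]); P=W[l==i]
print(cv2.minAreaRect(P[:,:2].astype(np.float32)),np.percentile(P[:,2],[5,50,95]))
# pad with top0
im,d,c=load('t3'); dark=(im.max(2)<75).astype(np.uint8); m=np.zeros_like(dark); m[185:206,374:400]=dark[185:206,374:400]
ys,xs=np.nonzero(m); print('pad',xs.mean(),ys.mean(),onz(c,xs.mean(),ys.mean(),.137))
E
```

```text
16.775 [0.49934897 0.15484963 0.08708682] [ 1.79999680e+02 -2.02039477e-03 -1.79969090e+02] 0.0429846626344932 [-0.30721297  0.29937736 -0.21625985]
((0.4572482705116272, 0.15479803085327148), (0.013821412809193134, 0.13254979252815247), 89.91313934326172) [0.03913675 0.04142559 0.04267299]
pad 383.37142857142857 195.21428571428572 [ 0.51598502 -0.27758583  0.137     ]
```

View pics/s4.png

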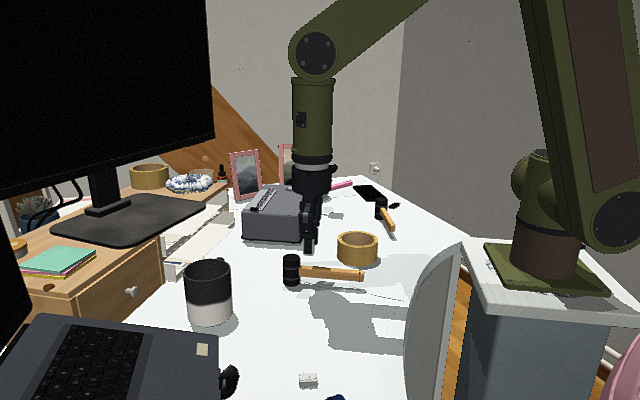

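The side view shows the mallet standing upright on the desk, with its head at (291,270), already let go. Next I'll shut the gripper and go above the lever pad.

apply_moves:
  rows: [0, 0, -1, 0, 0, 0, 0, -1, 0, -1, 0, 0, -1, 0, -1, 0, 0, -1, 0, -1, 0, 0, -1, 0, -1, 0, 0, -1, 0, -1, 0, -1, 0, 0, -1, 0, -1, 0, 0, -1]

```text
t: 17.88
eef_pos: [0.4992, 0.1146, 0.2058]
orientation: [-3.141, -0.0, -3.14]
ft_force: [-0.8, -0.0, -0.0]
finger_gap: -0.0001
grasp_force: 0.0
```

apply_moves:
  rows: [-0.09, -1, 0, 0, -1, -0.09, -1, 0, 0, -1, -0.09, -1, 0, 0, -1, -0.09, -1, 0, 0, -1, -0.09, -1, 0, 0, -1, -0.09, -1, 0, 0, -1, -0.09, -1, 0, 0, -1, -0.09, -1, 0, 0, -1]

```text
t: 18.88
eef_pos: [0.5135, -0.0458, 0.2054]
orientation: [3.141, -0.001, -3.141]
ft_force: [-0.2, 0.3, 0.1]
finger_gap: -0.0001
grasp_force: 0.0
```

apply_moves:
  rows: [0, -1, 0, 0, -1, 0, -1, 0, 0, -1, 0, -1, 0, 0, -1, 0, -1, 0, 0, -1, 0, -1, 0, 0, -1, 0, -1, 0, 0, -1, 0, -1, 0, 0, -1, 0, -1, 0, 0, -1]

```text
t: 19.88
eef_pos: [0.514, -0.2066, 0.2063]
orientation: [-3.142, 0.0, -3.141]
ft_force: [-0.1, -0.1, -0.5]
finger_gap: 0.0
grasp_force: 0.0
```

apply_moves:
  rows: [0, -1, 0, 0, -1, 0, -1, 0, 0, -1, 0, -1, 0, 0, -1, 0, -0.7, 0, 0, -1, 0, 0, 0, 0, -1]

```text
t: 20.5
eef_pos: [0.5141, -0.2803, 0.2062]
orientation: [3.142, 0.0, 3.141]
ft_force: [-0.9, -0.1, -0.9]
finger_gap: 0.0003
grasp_force: 0.0
```

```bash
python3 - <<'E'
from h import *
s=manip.state(); print(s['t'],s['eef_pos'],np.degrees(s['orientation']),s['finger_gap'],s['ft_force'])
im,d,c=grab('wrist','w5'); W=cloud(d,c); z=W[:,:,2]
p=np.array(s['eef_pos'])
m=(z>.1)&(z<.16)&(np.abs(W[:,:,0]-.515)<.05)&(np.abs(W[:,:,1]+.28)<.045)
P=W[m]; print(len(P),P.min(0),P.max(0),np.median(P,0)); k=P[:,0]>.54; print('lever y',np.median(P[k][:,1]) if k.any() else None)
E
```

```text
20.5 [ 0.51408673 -0.28027021  0.20617974] [1.79999122e+02 4.49429428e-03 1.79947225e+02] 0.00030343627334358407 [-0.87494749 -0.12648647 -0.85587134]
4101 [ 0.4938523  -0.30473624  0.1262625 ] [ 0.53798778 -0.25463198  0.14531501] [ 0.51061308 -0.27978147  0.13904026]
lever y None
```

View pics/w5.png

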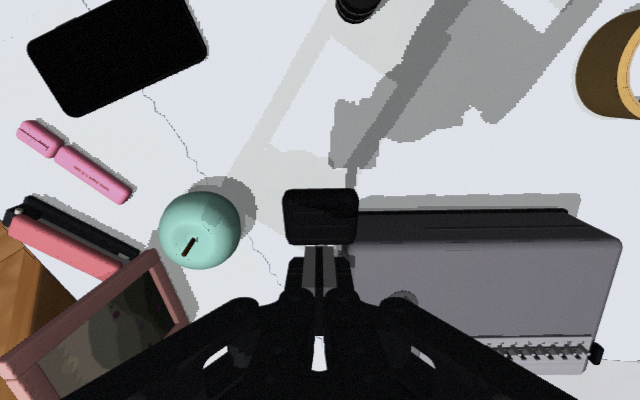

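The pad is centred under the fingertips at (320,215) in the wrist view, and the apple at (200,230) is clear. Now I'll press down.

apply_moves:
  rows: [0, 0, 1, 0, -1, 0, 0, 1, 0, -1, 0, 0, 0.8, 0, -1, 0, 0, 0.4, 0, -1, 0, 0, 0.4, 0, -1, 0, 0, 0, 0, -1]
  squeeze: 60

```text
t: 21.3
eef_pos: [0.5137, -0.2786, 0.134]
orientation: [3.141, -0.001, -3.141]
ft_force: [-1.1, 1.0, 2.7]
finger_gap: -0.0004
grasp_force: 1.0
```

apply_moves:
  rows: [0, 0, 0.4, 0, -1, 0, 0, 0.4, 0, -1, 0, 0, 0.4, 0, -1, 0, 0, 0.4, 0, -1, 0, 0, 0.4, 0, -1, 0, 0, 0.4, 0, -1, 0, 0, 0.4, 0, -1, 0, 0, 0.3, 0, -1]

```text
t: 22.3
eef_pos: [0.5159, -0.2793, 0.0738]
orientation: [-3.141, 0.004, -3.141]
ft_force: [2.0, 3.1, 10.6]
finger_gap: 0.0003
grasp_force: 4.4
```

apply_moves:
  rows: [0, 0, 0.1, 0, -1, 0, 0, 0, 0, -1, 0, 0, 0, 0, -1]

```text
t: 22.68
eef_pos: [0.5163, -0.2792, 0.0722]
orientation: [-3.14, 0.005, -3.141]
ft_force: [0.5, 2.6, 8.7]
finger_gap: 0.0002
grasp_force: 4.2
```

```bash
python3 - <<'E'
from h import *
s=manip.state(); print(s['t'],s['eef_pos'],s['ft_force'])
im,d,c=grab('wrist','w6'); W=cloud(d,c); z=W[:,:,2]
m=(z>.02)&(z<.09)&(np.abs(W[:,:,0]-.51)<.035)&(np.abs(W[:,:,1]+.28)<.027)
P=W[m]; A=np.c_[P[:,:2],np.ones(len(P))]; k=np.ones(len(P),bool)
for _ in range(6):
    f=np.linalg.lstsq(A[k],P[k][:,2],rcond=None)[0]; k=abs(A@f-P[:,2])<.003
print(k.sum(),P[k].min(0),P[k].max(0),'slope x -> angle',np.arctan(f[0]), 'lever q',.35+np.arctan(f[0]))
E
```

```text
22.675 [ 0.516344   -0.27924506  0.07222909] [0.48826762 2.62422327 8.66673453]
4835 [ 0.49386576 -0.3038464   0.04824306] [ 0.53304497 -0.2556724   0.06543449] slope x -> angle 0.3535938032489934 lever q 0.7035938032489935
```

View pics/w6.png

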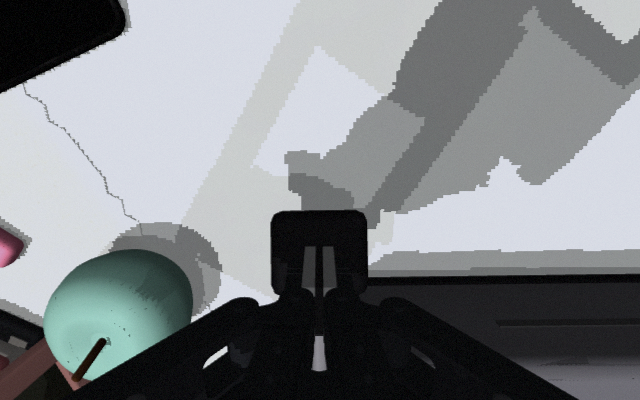

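The pad is down under the fingers at about 0.70 rad, which is in the third notch. I'll press a touch more for margin, then hold.

apply_moves:
  rows: [0, 0, 0.1, 0, -1, 0, 0, 0, 0, -1, 0, 0, 0, 0, -1, 0, 0, 0, 0, -1]

```text
t: 23.22
eef_pos: [0.5168, -0.2793, 0.0705]
orientation: [-3.14, 0.006, -3.141]
ft_force: [1.0, 2.1, 10.5]
finger_gap: -0.0003
grasp_force: 4.2
```

```bash
python3 - <<'E'
from h import *
s=manip.state(); print(s['t'],s['eef_pos'],s['ft_force'],s['joint_vel'].round(3) if hasattr(s['joint_vel'],'round') else '')
print(manip.job_done())
E
```

```text
23.225 [ 0.51681679 -0.27926928  0.07045704] [ 1.03860587  2.13169696 10.49930264] [-0.    -0.    -0.    -0.001 -0.    -0.   ]
the job is handed in; nothing more can be done
None
```

I handed the job in at 23.2 s: the mallet knocked the pin down and it stayed latched at about 90 mm, the mallet stands upright on the desk, and the gripper is holding the lever in the third notch (about 0.70 rad).

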